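# Check the brake lever of a microscope carriage

### The job

Check the brake lever on the microscope's guide bar: with the gripper never taking hold of anything, press the lever in towards the bar with the backs of the fingers until it comes up against its stop, short of the bar, and keep it firmly there for about two seconds. Then let it spring all the way back out and move clear. Do not touch the bar or the microscope, do not force the lever beyond a firm push, and leave the jar, the eyepiece and the dish where they stand.

Things in the scene. Friction and masses are not known exactly. Their poses are not given: they have to be found in the camera images.
- brake_lever (a joint): Lever angle about its upright hinge: 0 = sprung out (rest), grows as it is pressed towards the bar, 0.28 rad = on its rigid built-in stop, still 10 to 13 mm short of the bar. A return spring always pushes it out: pressing on the pad takes about 4 N to start, 7 N to hold at the stop; more only loads the stop. 10 to 20 N is a firm push, over 40 N is forcing it.
- lever_pad (a point): Where to press: on the lever's outer face (away from the bar), mid height, 110 mm above the bench, 115 mm from the hinge, 45 mm from the free tip. Moves with the lever: its +x axis is level and points square into the lever, towards the bar; +y runs along the lever to the hinge; z up. From rest to stop it moves about 32 mm.
- lever_hinge (a point): Centre of the lever's upright hinge, in a clamp near the microscope's end of the bar, 110 mm above the bench, 24 mm from the bar's centre line. Turns with the lever; z up. Seen from above the lever turns counter-clockwise when pressed.
- lever_blade: Bare aluminium lever blade, 10 mm thick, 18 mm high (101 to 119 mm above the bench), reaching 160 mm from the hinge to the end of its 20 mm ball. Origin on the hinge axis at mid height; it runs along its own -y; +x points to the bar. At rest it splays 0.33 rad from the bar's line, on the stop 0.05 rad.
- bar: Level guide bar, fixed, 24 mm thick with black rubber grip, centre 110 mm above the bench, open below. Origin on its centre line; runs along its own y from +150 mm (bracket at the microscope) to -105 mm (free end). The lever is on its -x side, hinge at (-24, +90) mm; the lever's ball stands about 73 mm (its centre) from the centre line at rest, 32 mm on the stop.
- scope: Worn white stereo microscope, fixed, up to 0.38 m above the bench, on a white base plate 240 x 200 x 32 mm whose bracket carries the bar. Origin: centre of the plate's top, (40, 250) mm from the bar's origin in the bar's axes, which it shares. Eyepieces lean to -x. Plate and bracket stay beyond y = +150 mm in the bar's axes.
- jar: Small amber glass jar with white cap, 42 mm wide, 62 mm high, loose. Origin at the centre of its underside.
- eyepiece: Loose spare eyepiece standing on end, 38 mm wide, 54 mm high, steel tube with black top. Origin at the centre of its underside.
- dish: Flat round lidded dish, 72 mm wide, 20 mm high, loose. Origin at the centre of its underside.
Things that resemble listed ones, but are neither listed nor needed, are in the scene too. What is meant by the jar is not red, and is the smaller of those in its own colour.

How it is judged:
By the outcome, as a careful person would: the job done as asked, in the order asked, and still so for the second after the job is handed in, with the robot touching nothing.
It also fails if it takes over 38 s, if anything falls off the work surface, if the arm or the gripper's body presses on something with over 40 N, if the wrist force passes 120 N, or if a joint passes its speed limit or range.

### The arm

A 6-joint arm with a two-finger parallel gripper is mounted at the origin on the work surface. World frame = base frame: x ahead of the robot, y to its left, z up, the work surface at z = 0. Lengths are in m, angles in degrees, forces in N, time in s.
With the tool pointing down it reaches from about 0.3 to 0.775 m from the base axis. Payload 14.6 kg.
Tool frame: the origin (TCP) lies on the centre line of the jaws, within the pads' length; the fingertips stand 14 mm ahead of it and the grasp point (between the pads) lies 5 mm behind it (nose_length is the distance from the TCP to the fingertips, in m); z points along the fingers, y is the line along which they close (so a half turn about z gives the same grasp; the last joint's range is limited). The gripper opens to 85 mm and grips with 20 to 120 N. Pads are 22 mm wide; open, the fingers measure 114 mm over their backs; the gripper's body (76 mm by 85 mm) begins 54 mm behind the grasp point. The pads swing forward as they close: fully open they stand 13 mm farther back than shut.
Start: joints at [-81.108, 17.183, 87.147, -0, 75.671, -3.816], TCP at [0.121, -0.537, 0.245] pointing down, gripper open.
Joint ranges: [-173.82, 173.82], [-45.26, 126.66], [13.44, 144.39], [-59.66, 239.66], [0, 175.72], [-146.38, 146.38]. Speed limits (degrees/s): [127.2, 127.2, 147.25, 180, 180, 180].

### API

Orientations are given as [roll, pitch, yaw] about the fixed x, y, z axes, in that order (R = Rz(yaw) Ry(pitch) Rx(roll)).
In Python, from rig import read_state, get_image, job_done, outline_of, nose_length gives the robot as it stands.
- The arm moves only by the tool arm_command, never from a script. Its argument "deltas" is a list of rows, each a list of 7 numbers: the gripper's target within -1 to 1 (fully open at 1, half-way at 0, shut at -1), then the shift along the tool's x, y, z each as a share of 0.1 m, from -1 to 1, then the turn, a rotation vector about the tool's x, y, z each as a share of 45 degrees, from -1 to 1. A call has 1 to 20 rows; each row is the pose to reach, as a shift and turn from the pose commanded when the call began, along the tool's axes at that moment; what a row does not reach only later rows make up. A row lasts 1/10 s, in which the tool goes at most 50 mm and 8.59 degrees, less where a joint would pass 70% of its speed; a pose out of reach is approached as far as the arm can. A call with a number of a shift or a turn outside -1 to 1 is refused whole. A call with a gripper value outside its range is refused whole. The fingers move at their own pace and stop on an object; the grip force is fixed at half the most. Time passes only in rows, so rows that repeat a pose let the fingers close. It gives the time, the measured TCP pose, the force, the opening and the grip force at its end, in the units of the state.
- read_state(): the state, without advancing time (a new reading comes with each control period).
- get_image(name): name is "scene" or "top" or "wrist"; returns a dict with "image" (400x640x3 uint8, red, green, blue), "depth" (400x640 float32, m along the optical axis (not along the pixel's ray), 0 where there is no reading), "intrinsics" (3x3 intrinsics, pixels), "rvec" (rotation vector, rad) and "tvec" (3), from world to camera coordinates, as OpenCV has them. Camera axes: x right, y down, z forward; pixel columns grow to the right and rows downward; lengths in m; the calibration is good to about 2 mm. A picture is of the moment at which its call begins.
- job_done(): hands the job in; it is judged then, once.
Trained networks look in a picture, given as the dict that the camera call returned (one of the last four; its "shot" number tells which), for a name from the list of things; names that differ only in an ending like _2 or _b are one class to them, and where a whole thing is asked for, a point or a joint stands for the part that bears it (a point fixed in the world has none). Each returns a list of dicts, best first, with "conf" (0 to 1); they miss things now and then, are a little off and sometimes report something else, mostly with a low value. They report only what shows in the picture. A call takes as long as a camera call. They do not tell look-alikes from the thing itself.
- outline_of(label, picture): "mask" (400x640 bool, what is visible of it) and "centre" ([column, row] in pixels, amid what is visible of it).
The state is a dict: "time_s": time; "q": joint angles; "joint_velocities": joint speeds; "tau": joint torques, N m; "tcp_pos": TCP position; "tool_rot": TCP orientation; "force": force on the tool from outside, world axes, zero at the start; "ft_torque": the same for the moment, N m; "grip_width": opening from 0.0 (shut) to 1.0 (fully open); "gripper_force": force on a finger pad.
Only numpy, scipy, OpenCV 4.12 (cv2) and the standard library are available. Lean on these libraries where they do the work, as an engineer would, in place of code of your own. Each camera call takes 0.05 s, during which the arm holds its last target. There are 200 camera calls.

## Working session

There is one attempt and no reset: what is moved stays moved. The work goes in short steps, Python scripts to look and compute and a tool call to move; the robot and the scene stay as the last step left them, time stands still between calls to the robot, and variables do not carry over. Pictures are saved under pics/ and viewed, at most 10 in all, crops included, and the job is handed in when it is done.

Besides the shell and the picture viewer there is one more tool, called by a JSON object that holds its "fn" and its "kwargs", one argument or row to a line. arm_command: Moves the arm, as the interface text tells. Its arguments: {"type":"object","properties":{"deltas":{"type":"array","items":{"type":"array","items":{"type":"number","minimum":-1,"maximum":1}}}},"required":["deltas"]}

```bash
mkdir -p pics
cat > h.py <<'E'
import numpy as np, cv2
from rig import *
def pts(p,mask=None):
    d=p["depth"];K=p["intrinsics"];R=cv2.Rodrigues(np.array(p["rvec"],float))[0];t=np.array(p["tvec"],float).ravel()
    v,u=np.nonzero((d>0)&(mask if mask is not None else True))
    z=d[v,u];c=np.c_[(u-K[0][2])*z/K[0][0],(v-K[1][2])*z/K[1][1],z]
    return (c-t)@R, np.c_[u,v]
E
python3 - <<'E'
from h import *
for n in("scene","top"):
    p=get_image(n);cv2.imwrite(f"pics/{n}.png",p["image"][...,::-1])
    for l in("lever_blade","bar","scope","jar","eyepiece","dish"):
        for o in outline_of(l,p)[:4]:
            w,_=pts(p,o["mask"]); print(n,l,round(o["conf"],2),np.round(o["centre"]),len(w), np.round(np.percentile(w,[3,50,97],axis=0),3).tolist() if len(w) else "")
s=read_state();print(s["time_s"],s["force"],s["tool_rot"],nose_length)
E
```

```text
scene lever_blade 0.47 [374. 172.] 258 [[0.505, -0.301, 0.002], [0.528, -0.175, 0.117], [0.557, -0.113, 0.121]]
scene bar 0.64 [352. 174.] 624 [[0.543, -0.345, 0.0], [0.576, -0.152, 0.118], [0.656, -0.068, 0.125]]
scene scope 0.62 [297. 174.] 5865 [[0.512, 0.031, 0.034], [0.592, 0.091, 0.249], [0.697, 0.134, 0.353]]
scene jar 0.85 [399. 211.] 295 [[0.419, -0.198, 0.009], [0.434, -0.172, 0.047], [0.452, -0.165, 0.064]]
scene jar 0.78 [412. 229.] 286 [[0.366, -0.12, 0.016], [0.38, -0.095, 0.058], [0.401, -0.086, 0.064]]
scene jar 0.69 [399. 251.] 769 [[0.359, -0.031, 0.011], [0.381, 0.003, 0.066], [0.407, 0.014, 0.087]]
scene dish 0.52 [337. 165.] 263 [[0.657, -0.298, 0.001], [0.683, -0.254, 0.02], [0.706, -0.232, 0.024]]
top lever_blade 0.88 [398. 237.] 503 [[0.511, -0.243, -0.001], [0.532, -0.182, 0.118], [0.553, -0.111, 0.122]]
top lever_blade 0.6 [426. 157.] 917 [[0.664, -0.298, 0.002], [0.696, -0.266, 0.02], [0.727, -0.235, 0.023]]
top lever_blade 0.54 [254. 186.] 8292 [[0.515, 0.016, 0.087], [0.598, 0.07, 0.302], [0.706, 0.126, 0.356]]
top bar 0.7 [389. 209.] 1514 [[0.566, -0.276
[... 273 characters left out ...]
[354. 306.] 416 [[0.372, -0.123, 0.001], [0.391, -0.103, 0.061], [0.407, -0.086, 0.064]]
top jar 0.69 [391. 282.] 390 [[0.425, -0.201, 0.018], [0.442, -0.181, 0.061], [0.459, -0.167, 0.064]]
top jar 0.48 [471. 206.] 353 [[0.577, -0.377, 0.004], [0.592, -0.357, 0.053], [0.608, -0.345, 0.057]]
top eyepiece 0.88 [471. 206.] 323 [[0.577, -0.377, 0.013], [0.592, -0.357, 0.054], [0.609, -0.345, 0.057]]
top dish 0.83 [426. 156.] 910 [[0.666, -0.299, 0.003], [0.696, -0.267, 0.02], [0.727, -0.235, 0.023]]
top dish 0.58 [394. 234.] 464 [[0.511, -0.24, 0.109], [0.532, -0.18, 0.118], [0.553, -0.111, 0.122]]
0.7 [-0.41062838  0.08044034 -0.27415664] [ 1.79999412e+02 -1.67486187e-04  1.27072577e+01] 0.014
```

View pics/top.png

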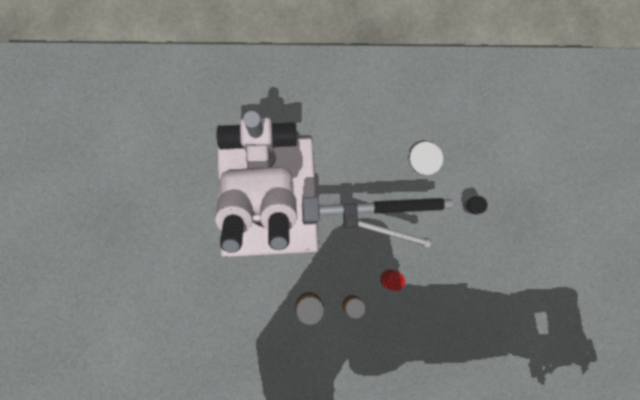

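Run:
```python
from h import *
p=get_image("top")
w,_=pts(p,None)
# bar line + lever line from top-surface points
def fit(l):
    o=outline_of(l,p)[0];x=pts(p,o["mask"])[0];x=x[(x[:,2]>.105)&(x[:,2]<.13)]
    vx,vy,x0,y0=cv2.fitLine(x[:,:2].astype(np.float32),cv2.DIST_HUBER,0,.01,.01).ravel();t=(x[:,:2]-[x0,y0])@[vx,vy]
    n=(x[:,:2]-[x0,y0])@[-vy,vx]
    a=np.array([x0,y0]);d=np.array([vx,vy]);print(l,len(x),"dir",np.degrees(np.arctan2(vy,vx)),"ends",a+d*t.min(),a+d*t.max(),"halfwidth",np.percentile(n,[2,98]),"z",np.percentile(x[:,2],90))
fit("bar");fit("lever_blade")
```

```text
bar 1577 dir -87.03784 ends [ 0.57743029 -0.03280377] [ 0.5905218  -0.28580201] halfwidth [-0.02878972  0.01145131] z 0.12300986593461338
lever_blade 469 dir 73.683 ends [ 0.5126037  -0.24467664] [ 0.55355465 -0.10478938] halfwidth [-0.00677567  0.0062269 ] z 0.1203062754042777
```

View pics/scene.png

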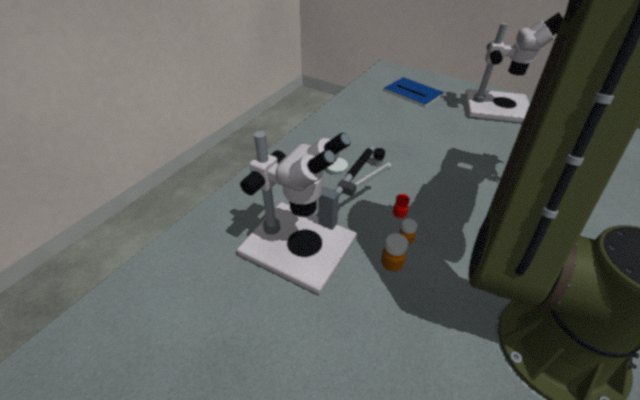

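Top view: the bar runs from (320,210) to (450,204). The lever runs from (358,224) to its ball at (428,243), on the robot's side of the bar. There are three jar-like things: red (392,280), large amber (310,308) and small amber (354,306). The jar meant is the small amber one. I only need to avoid all of them, so I'll move over to the lever's outer side, high up, with the gripper shut.

{"fn": "arm_command", "kwargs": {
  "deltas": [
    [-1, 1, -1, 0, 0, 0, -1],
    [-1, 1, -1, 0, 0, 0, -1],
    [-1, 1, -1, 0, 0, 0, -1],
    [-1, 1, -1, 0, 0, 0, -1],
    [-1, 1, -1, 0, 0, 0, -1],
    [-1, 1, -1, 0, 0, 0, -1]
  ]
}}

```text
time_s: 1.45
tcp_pos: [0.1968, -0.4168, 0.2455]
tool_rot: [180.0, 0.0, 58.1]
force: [0.1, 0.1, -0.4]
grip_width: 0.003
gripper_force: 0.0
```

{"fn": "arm_command", "kwargs": {
  "deltas": [
    [-1, 1, 0.3, 0, 0, 0, -0.356],
    [-1, 1, 0.3, 0, 0, 0, -0.356],
    [-1, 1, 0.3, 0, 0, 0, -0.356]
  ]
}}

```text
time_s: 1.75
tcp_pos: [0.2779, -0.3458, 0.2455]
tool_rot: [180.0, -0.0, 74.2]
force: [0.4, -0.2, -0.2]
grip_width: 0.001
gripper_force: 0.0
```

{"fn": "arm_command", "kwargs": {
  "deltas": [
    [-1, 1, 0.6, 0, 0, 0, 0],
    [-1, 1, 0.6, 0, 0, 0, 0],
    [-1, 1, 0.6, 0, 0, 0, 0]
  ]
}}

```text
time_s: 2.05
tcp_pos: [0.3628, -0.2672, 0.2454]
tool_rot: [180.0, -0.0, 73.8]
force: [-0.1, -0.7, 0.5]
grip_width: -0.003
gripper_force: 0.0
```

{"fn": "arm_command", "kwargs": {
  "deltas": [
    [-1, 1, 0.55, 0, 0, 0, 0],
    [-1, 1, 0.55, 0, 0, 0, 0],
    [-1, 1, 0.55, 0, 0, 0, 0],
    [-1, 1, 0.55, 0, 0, 0, 0],
    [-1, 1, 0.55, 0, 0, 0, 0]
  ]
}}

```text
time_s: 2.55
tcp_pos: [0.4413, -0.1893, 0.2452]
tool_rot: [-180.0, 0.0, 73.7]
force: [-0.0, -1.3, -0.4]
grip_width: 0.0
gripper_force: 0.0
```

Run:
```python
from h import *
for n in("wrist","top"):
    p=get_image(n)
    cv2.imwrite(f"pics/{n}2.png",p["image"][...,::-1])
    for l in ("bar","lever_blade"):
      for o in outline_of(l,p)[:1]:
        x=pts(p,o["mask"])[0];x=x[(x[:,2]>.105)&(x[:,2]<.13)]
        if len(x)<30: print(n,l,len(x));continue
        vx,vy,x0,y0=cv2.fitLine(x[:,:2].astype(np.float32),cv2.DIST_HUBER,0,.005,.01).ravel()
        if vy<0: vx,vy=-vx,-vy
        a=np.array([x0,y0]);d=np.array([vx,vy]);t=(x[:,:2]-a)@d
        print(n,l,o["conf"],len(x),"ang",np.degrees(np.arctan2(vy,vx)),"ends",a+d*np.percentile(t,.5),a+d*np.percentile(t,99.5),"hw",np.percentile((x[:,:2]-a)@[-vy,vx],[2,50,98]),"z",np.percentile(x[:,2],[50,90]))
    w,uv=pts(p); m=(abs(w[:,0]-.441)<.05)&(abs(w[:,1]+.189)<.05)&(w[:,2]<.3)&(w[:,2]>.15)
    print(n,"gripper pts",m.sum(), np.percentile(w[m],[0,1,50,99],axis=0) if m.sum() else "")
print(read_state()["time_s"])
```

```text
wrist bar 0.86 7451 ang 93.730415 ends [ 0.58878249 -0.28237599] [ 0.57485033 -0.06869343] hw [-0.01233024  0.00077866  0.03083819] z [0.11955335 0.12270689]
wrist lever_blade 0.64 2546 ang 73.37589 ends [ 0.51098266 -0.23950654] [ 0.55138153 -0.10419916] hw [-0.00720132 -0.00023974  0.00424081] z [0.1180013  0.11934619]
wrist gripper pts 14636 [[ 0.39896491 -0.20926722  0.2346286 ]
 [ 0.40423369 -0.20694334  0.23952166]
 [ 0.44331224 -0.18136177  0.28713629]
 [ 0.48615894 -0.16611183  0.29976115]]
top bar 0.98 1481 ang 93.519745 ends [ 0.59066786 -0.28188829] [ 0.57546112 -0.03465899] hw [-0.01199406 -0.0003392   0.02199204] z [0.11950441 0.12280536]
top lever_blade 0.73 420 ang 73.45975 ends [ 0.5134941 -0.240342 ] [ 0.55281217 -0.10794804] hw [-0.00645689  0.00012845  0.00540702] z [0.11846429 0.12087614]
top gripper pts 182 [[ 0.41630801 -0.19200154  0.23479107]
 [ 0.41904927 -0.1916535   0.23685112]
 [ 0.45241984 -0.18192384  0.27733581]
 [ 0.48616911 -0.17070097  0.29958635]]
2.85
```

View pics/wrist2.png

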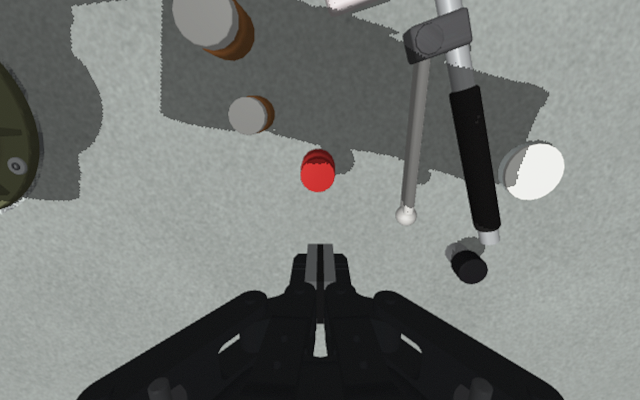

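Run:
```python
from h import *
p=get_image("wrist");w,uv=pts(p);s=read_state()
from scipy.spatial.transform import Rotation as Ro
R=Ro.from_euler("xyz",s["tool_rot"],degrees=True).as_matrix()
t=(w-s["tcp_pos"])@R
for a in np.arange(-.08,.02,.005):
    m=(t[:,2]>=a)&(t[:,2]<a+.005)&(abs(t[:,1])<.1)&(abs(t[:,0])<.1)
    if m.sum()>5: print(round(a,3),m.sum(),np.round(np.percentile(t[m],[1,99],axis=0)[:,:2]*1000,1).tolist())
print(s["tcp_pos"],s["time_s"])
```

```text
-0.08 1702 [[11.9, -57.5], [19.8, 58.3]]
-0.075 6093 [[7.2, -59.7], [17.7, 61.2]]
-0.07 5249 [[3.7, -56.9], [17.6, 58.4]]
-0.065 4918 [[-6.1, -52.6], [17.6, 54.2]]
-0.06 4522 [[-9.8, -48.7], [17.6, 50.2]]
-0.055 2749 [[-9.9, -44.9], [17.5, 46.6]]
-0.05 2215 [[-10.1, -41.4], [13.1, 42.6]]
-0.045 3878 [[-8.8, -37.0], [12.6, 38.4]]
-0.04 1924 [[-8.7, -34.0], [13.8, 35.3]]
-0.035 1349 [[-8.5, -29.5], [13.9, 31.0]]
-0.03 388 [[6.0, -19.8], [13.7, 21.2]]
-0.025 558 [[-10.4, -6.7], [11.8, 7.6]]
-0.02 306 [[6.2, -12.6], [11.6, 14.1]]
-0.015 353 [[6.1, -12.6], [11.5, 14.0]]
-0.01 306 [[6.1, -12.5], [11.5, 14.0]]
-0.005 298 [[6.4, -12.6], [11.6, 14.2]]
0.0 251 [[6.3, -12.3], [11.6, 13.8]]
0.005 168 [[6.4, -11.1], [11.4, 12.5]]
[ 0.44142879 -0.18921456  0.24536389] 2.9
```

{"fn": "arm_command", "kwargs": {
  "deltas": [
    [-1, 0.135, 0.39, 0.3, 0, 0, 0],
    [-1, 0.135, 0.39, 0.6, 0, 0, 0],
    [-1, 0.135, 0.39, 0.9, 0, 0, 0],
    [-1, 0.135, 0.39, 0.9, 0, 0, 0]
  ]
}}

```text
time_s: 3.3
tcp_pos: [0.4814, -0.1861, 0.1519]
tool_rot: [-179.6, -0.1, 73.7]
force: [-0.7, -0.0, 0.6]
grip_width: 0.002
gripper_force: 0.0
```

{"fn": "arm_command", "kwargs": {
  "deltas": [
    [-1, 0, 0, 0.25, 0, 0, 0],
    [-1, 0, 0, 0.47, 0, 0, 0],
    [-1, 0, 0, 0.47, 0, 0, 0],
    [-1, 0, 0, 0.47, 0, 0, 0],
    [-1, 0, 0, 0.47, 0, 0, 0]
  ]
}}

```text
time_s: 3.8
tcp_pos: [0.4837, -0.1871, 0.1102]
tool_rot: [179.9, 0.0, 73.7]
force: [0.2, 1.4, 0.1]
grip_width: -0.003
gripper_force: 0.0
```

Run:
```python
from h import *
p=get_image("wrist");cv2.imwrite("pics/w3.png",p["image"][...,::-1]);s=read_state()
from scipy.spatial.transform import Rotation as Ro
R=Ro.from_euler("xyz",s["tool_rot"],degrees=True).as_matrix()
for o in outline_of("lever_blade",p)[:1]:
    x=pts(p,o["mask"])[0];x=x[(x[:,2]>.105)&(x[:,2]<.13)]; t=(x-s["tcp_pos"])@R*1000
    for a in range(-60,120,20):
        m=(t[:,0]>=a)&(t[:,0]<a+20)
        if m.sum()>5: print(a,m.sum(),np.percentile(t[m],[2,50,98],axis=0).round(1)[:,1:].tolist())
    print(o["conf"],np.percentile(t,[0,1,99,100],axis=0).round(1).tolist())
print(s["time_s"],s["tcp_pos"],s["tool_rot"],s["force"])
```

```text
-40 40 [[43.7, -9.7], [46.4, -8.9], [49.1, -7.9]]
-20 400 [[38.8, -9.4], [41.9, -7.9], [48.1, 4.6]]
0 996 [[38.8, -9.6], [41.6, -8.0], [48.0, 3.9]]
20 1160 [[38.9, -9.6], [41.6, -8.1], [47.9, 4.1]]
40 1328 [[38.9, -9.7], [41.7, -8.1], [47.9, 4.1]]
60 1559 [[38.9, -9.8], [41.7, -8.1], [47.9, 4.0]]
80 1671 [[39.0, -9.9], [42.0, -8.1], [48.2, 3.6]]
0.83 [[-38.5, 38.5, -10.8], [-9.1, 38.8, -10.0], [97.7, 48.3, 4.5], [99.5, 49.4, 5.0]]
3.85 [ 0.48362759 -0.18700457  0.10999601] [1.79860317e+02 1.87187986e-02 7.37232865e+01] [ 0.12360217 -0.56370472 -0.15724102]
```

View pics/w3.png

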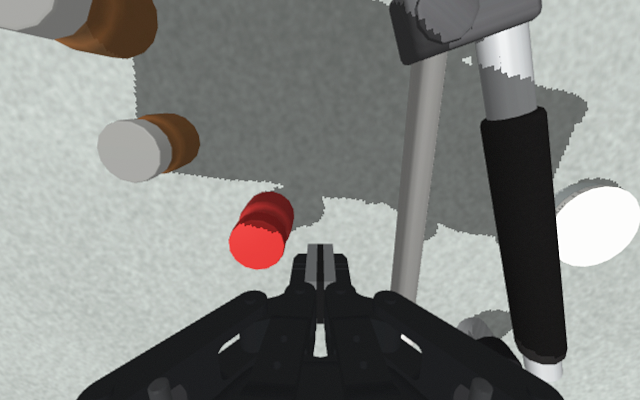

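The finger back is parallel to the lever, and the face is 25 mm away. Approaching gently.

{"fn": "arm_command", "kwargs": {
  "deltas": [
    [-1, 0, 0.08, 0, 0, 0, 0],
    [-1, 0, 0.15, 0, 0, 0, 0],
    [-1, 0, 0.19, 0, 0, 0, 0],
    [-1, 0, 0.22, 0, 0, 0, 0],
    [-1, 0, 0.24, 0, 0, 0, 0],
    [-1, 0, 0.25, 0, 0, 0, 0],
    [-1, 0, 0.25, 0, 0, 0, 0]
  ]
}}

```text
time_s: 4.6
tcp_pos: [0.507, -0.1937, 0.1082]
tool_rot: [-180.0, -0.0, 73.7]
force: [0.0, -0.7, -0.2]
grip_width: -0.001
gripper_force: 0.0
```

{"fn": "arm_command", "kwargs": {
  "deltas": [
    [-1, -0.003, 0.03, 0, 0, 0, -0.03],
    [-1, -0.007, 0.07, 0, 0, 0, -0.07],
    [-1, -0.01, 0.1, 0, 0, 0, -0.11],
    [-1, -0.012, 0.13, 0, 0, 0, -0.14],
    [-1, -0.014, 0.15, 0, 0, 0, -0.165],
    [-1, -0.015, 0.163, 0, 0, 0, -0.178],
    [-1, -0.015, 0.163, 0, 0, 0, -0.178]
  ]
}}

```text
time_s: 5.3
tcp_pos: [0.5219, -0.1996, 0.1082]
tool_rot: [-179.9, -0.0, 81.8]
force: [-5.1, 1.0, 2.6]
grip_width: -0.001
gripper_force: 2.7
```

{"fn": "arm_command", "kwargs": {
  "deltas": [
    [-1, -0.003, 0.03, 0, 0, 0, -0.03],
    [-1, -0.007, 0.06, 0, 0, 0, -0.066],
    [-1, -0.01, 0.09, 0, 0, 0, -0.1],
    [-1, -0.012, 0.115, 0, 0, 0, -0.128],
    [-1, -0.014, 0.135, 0, 0, 0, -0.15],
    [-1, -0.014, 0.145, 0, 0, 0, -0.16],
    [-1, -0.014, 0.145, 0, 0, 0, -0.16],
    [-1, -0.014, 0.145, 0, 0, 0, -0.16]
  ]
}}

```text
time_s: 6.1
tcp_pos: [0.5358, -0.2032, 0.1082]
tool_rot: [-179.9, -0.0, 89.0]
force: [-7.2, 1.3, 2.7]
grip_width: 0.002
gripper_force: 3.4
```

Run:
```python
from h import *
p=get_image("wrist");cv2.imwrite("pics/w4.png",p["image"][...,::-1]);s=read_state()
from scipy.spatial.transform import Rotation as Ro
R=Ro.from_euler("xyz",s["tool_rot"],degrees=True).as_matrix()
for l in("lever_blade","bar"):
  for o in outline_of(l,p)[:1]:
    x=pts(p,o["mask"])[0];x=x[(x[:,2]>.105)&(x[:,2]<.13)]; t=(x-s["tcp_pos"])@R*1000
    print(l,o["conf"])
    for a in range(-20,100,20):
        m=(t[:,0]>=a)&(t[:,0]<a+20)
        if m.sum()>5: print(a,m.sum(),np.percentile(t[m],[2,50,98],axis=0).round(1)[:,1].tolist())
print(s["time_s"],s["tcp_pos"],s["tool_rot"],s["force"])
```

```text
lever_blade 0.6
-20 137 [16.5, 20.9, 24.1]
0 847 [14.4, 18.6, 23.9]
20 1021 [14.5, 18.5, 24.0]
40 1175 [14.6, 18.6, 24.1]
60 1387 [14.6, 18.8, 24.2]
80 1575 [14.8, 18.9, 24.4]
bar 0.98
-20 974 [39.6, 50.6, 61.6]
0 1882 [38.8, 47.2, 59.8]
20 2197 [37.4, 45.9, 58.7]
40 2515 [36.3, 44.6, 57.0]
60 2593 [35.7, 43.6, 55.0]
80 3089 [11.0, 41.5, 52.2]
6.15 [ 0.53576071 -0.20311534  0.10815528] [-1.79896659e+02 -2.32887815e-02  8.90018086e+01] [-5.51799982  0.36731468  3.06919577]
```

View pics/w4.png

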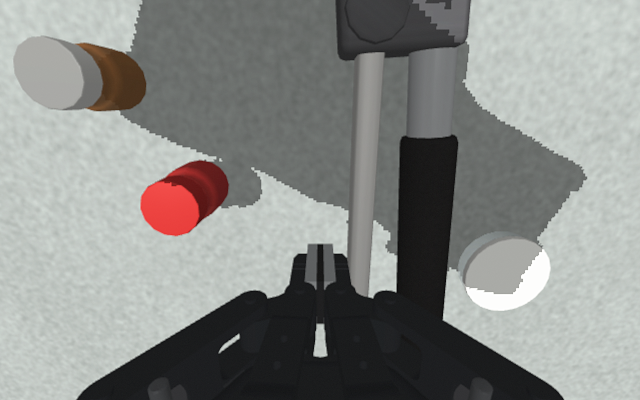

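The lever is at about 15.3° and the gap to the bar is still open. Pressing on in small steps until the force rises at the stop.

{"fn": "arm_command", "kwargs": {
  "deltas": [
    [-1, 0, 0.01, 0, 0, 0, -0.01],
    [-1, 0, 0.015, 0, 0, 0, -0.016],
    [-1, 0, 0.015, 0, 0, 0, -0.016]
  ]
}}

```text
time_s: 6.55
tcp_pos: [0.5372, -0.2034, 0.1082]
tool_rot: [-179.9, -0.0, 89.7]
force: [-6.9, -1.3, 2.9]
grip_width: 0.003
gripper_force: 3.6
```

{"fn": "arm_command", "kwargs": {
  "deltas": [
    [-1, 0, 0.008, 0, 0, 0, 0],
    [-1, 0, 0.008, 0, 0, 0, 0]
  ]
}}

```text
time_s: 6.75
tcp_pos: [0.5379, -0.2034, 0.1082]
tool_rot: [-179.9, -0.0, 89.7]
force: [-8.1, -0.3, 3.7]
grip_width: 0.002
gripper_force: 4.4
```

{"fn": "arm_command", "kwargs": {
  "deltas": [
    [-1, 0, 0.006, 0, 0, 0, 0],
    [-1, 0, 0.006, 0, 0, 0, 0]
  ]
}}

```text
time_s: 6.95
tcp_pos: [0.5381, -0.2034, 0.1081]
tool_rot: [-179.8, -0.0, 89.7]
force: [-11.5, -0.7, 5.2]
grip_width: 0.001
gripper_force: 6.4
```

{"fn": "arm_command", "kwargs": {
  "deltas": [
    [-1, 0, 0.004, 0, 0, 0, 0],
    [-1, 0, 0.004, 0, 0, 0, 0]
  ]
}}

```text
time_s: 7.15
tcp_pos: [0.5382, -0.2034, 0.1081]
tool_rot: [-179.8, -0.0, 89.7]
force: [-15.2, -2.1, 6.3]
grip_width: -0.003
gripper_force: 7.8
```

The lever is on the stop: the force rises while the TCP barely moves. I'll hold at about 15 N for 2.3 s.

{"fn": "arm_command", "kwargs": {
  "deltas": [
    [-1, 0, 0, 0, 0, 0, 0],
    [-1, 0, 0, 0, 0, 0, 0],
    [-1, 0, 0, 0, 0, 0, 0],
    [-1, 0, 0, 0, 0, 0, 0],
    [-1, 0, 0, 0, 0, 0, 0],
    [-1, 0, 0, 0, 0, 0, 0],
    [-1, 0, 0, 0, 0, 0, 0],
    [-1, 0, 0, 0, 0, 0, 0],
    [-1, 0, 0, 0, 0, 0, 0],
    [-1, 0, 0, 0, 0, 0, 0],
    [-1, 0, 0, 0, 0, 0, 0],
    [-1, 0, 0, 0, 0, 0, 0]
  ]
}}

```text
time_s: 8.35
tcp_pos: [0.5382, -0.2034, 0.1081]
tool_rot: [-179.8, -0.0, 89.7]
force: [-15.5, -1.0, 6.3]
grip_width: -0.001
gripper_force: 7.7
```

{"fn": "arm_command", "kwargs": {
  "deltas": [
    [-1, 0, 0, 0, 0, 0, 0],
    [-1, 0, 0, 0, 0, 0, 0],
    [-1, 0, 0, 0, 0, 0, 0],
    [-1, 0, 0, 0, 0, 0, 0],
    [-1, 0, 0, 0, 0, 0, 0],
    [-1, 0, 0, 0, 0, 0, 0],
    [-1, 0, 0, 0, 0, 0, 0],
    [-1, 0, 0, 0, 0, 0, 0],
    [-1, 0, 0, 0, 0, 0, 0],
    [-1, 0, 0, 0, 0, 0, 0],
    [-1, 0, 0, 0, 0, 0, 0]
  ]
}}

```text
time_s: 9.45
tcp_pos: [0.5382, -0.2034, 0.1081]
tool_rot: [-179.8, -0.0, 89.7]
force: [-15.0, -0.9, 6.7]
grip_width: 0.001
gripper_force: 7.7
```

Run:
```python
from h import *
p=get_image("wrist");s=read_state()
for l in("lever_blade","bar"):
    x=pts(p,outline_of(l,p)[0]["mask"])[0];x=x[(x[:,2]>.108)&(x[:,2]<.13)&(x[:,1]<-.12)]
    vx,vy,x0,y0=cv2.fitLine(x[:,:2].astype(np.float32),cv2.DIST_HUBER,0,.005,.01).ravel()
    print(l,np.degrees(np.arctan2(vy,vx))%180)
print(s["time_s"],s["force"],s["tcp_pos"])
```

```text
Traceback (most recent call last):
IndexError: list index out of range
```

{"fn": "arm_command", "kwargs": {
  "deltas": [
    [-1, 0.005, -0.03, 0, 0, 0, 0.03],
    [-1, 0.02, -0.08, 0, 0, 0, 0.09],
    [-1, 0.04, -0.14, 0, 0, 0, 0.16],
    [-1, 0.06, -0.2, 0, 0, 0, 0.23],
    [-1, 0.08, -0.26, 0, 0, 0, 0.3],
    [-1, 0.1, -0.32, 0, 0, 0, 0.36],
    [-1, 0.115, -0.38, 0, 0, 0, 0.36],
    [-1, 0.14, -0.46, 0, 0, 0, 0.36],
    [-1, 0.16, -0.54, 0, 0, 0, 0.36],
    [-1, 0.16, -0.54, 0, 0, 0, 0.36],
    [-1, 0.16, -0.54, 0, 0, 0, 0.36]
  ]
}}

```text
time_s: 10.65
tcp_pos: [0.4858, -0.1869, 0.1085]
tool_rot: [180.0, 0.0, 73.5]
force: [1.1, 0.1, 0.3]
grip_width: 0.002
gripper_force: 0.0
```

{"fn": "arm_command", "kwargs": {
  "deltas": [
    [-1, 0, 0, -0.3, 0, 0, 0],
    [-1, 0, 0, -0.6, 0, 0, 0],
    [-1, 0, 0, -0.9, 0, 0, 0],
    [-1, 0, -0.2, -1, 0, 0, 0],
    [-1, 0, -0.4, -1, 0, 0, 0],
    [-1, 0, -0.4, -1, 0, 0, 0],
    [-1, 0, -0.4, -1, 0, 0, 0],
    [-1, 0, -0.4, -1, 0, 0, 0]
  ]
}}

```text
time_s: 11.45
tcp_pos: [0.4479, -0.1756, 0.2082]
tool_rot: [180.0, -0.0, 73.5]
force: [0.2, 0.6, -0.4]
grip_width: 0.002
gripper_force: 0.0
```

Run:
```python
from h import *
for n in("top","wrist"):
  p=get_image(n);cv2.imwrite(f"pics/{n}5.png",p["image"][...,::-1])
  for l in("lever_blade","jar","eyepiece","dish"):
    for o in outline_of(l,p)[:2 if l=="jar" else 1]:
      x=pts(p,o["mask"])[0]; 
      if l=="lever_blade": x=x[(x[:,2]>.108)&(x[:,2]<.13)]
      if len(x)<20: continue
      vx,vy,_,_=cv2.fitLine(x[:,:2].astype(np.float32),cv2.DIST_HUBER,0,.005,.01).ravel()
      print(n,l,round(o["conf"],2),np.median(x,axis=0).round(3),np.degrees(np.arctan2(vy,vx))%180 if l=="lever_blade" else "")
s=read_state();print(s["time_s"],s["force"],s["tcp_pos"])
```

```text
top lever_blade 0.93 [ 0.532 -0.176  0.118] 74.010216
top jar 0.67 [ 0.393 -0.102  0.061] 
top jar 0.67 [ 0.393 -0.014  0.084] 
top eyepiece 0.73 [ 0.592 -0.357  0.053] 
top dish 0.79 [ 0.696 -0.267  0.02 ] 
wrist lever_blade 0.78 [ 0.534 -0.165  0.118] 73.650986
wrist jar 0.76 [ 0.394 -0.021  0.084] 
wrist jar 0.74 [ 0.442 -0.178  0.061] 
wrist eyepiece 0.63 [ 0.589 -0.352  0.05 ] 
wrist dish 0.78 [ 0.693 -0.262  0.02 ] 
11.95 [ 0.42822215  0.45695223 -0.52925321] [ 0.44744277 -0.17547962  0.20826937]
```

View pics/wrist5.png

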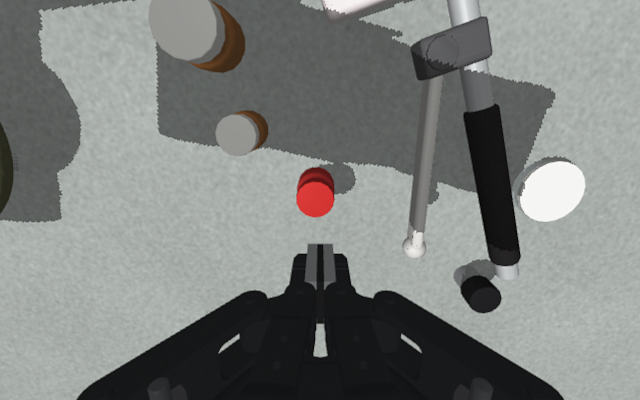

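The lever is back at rest: it runs from (435,75) to its ball at (414,245), at about 73.7°, as before. The jar (240,133), eyepiece (481,292) and dish (550,190) haven't moved, and the gripper is clear.

```bash
python3 -c "
from rig import job_done
print(job_done())"
```

```text
the job is handed in; nothing more can be done
None
```

I pressed the brake lever to its stop with the backs of the shut fingers and held it there at about 15 N for over 2 s; it then sprang fully back out, the arm is clear, the jar, eyepiece and dish stand where they were, and the job is handed in at about 12 s.

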